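# Push a part through the gravity flap of an intake bay

### The arm

A 6-joint arm with a two-finger parallel gripper is mounted at the origin on a cart in front of the work surface, level with it; the furniture and walls round the work are solid. World frame = base frame: x ahead of the robot, y to its left, z up, the work surface at z = 0. Lengths are in mm, angles in rad, forces in N, time in s.
With the tool pointing down it reaches from about 300 to 775 mm from the base axis. Payload 14.6 kg.
Tool frame: the origin (TCP) lies between the finger pads; the fingertips stand 17 mm ahead of it and the grasp point (between the pads) lies 2 mm behind it (manip.tip_reach is the distance from the TCP to the fingertips, in mm); z points along the fingers, y is the line along which they close (so a half turn about z gives the same grasp; the last joint's range is limited). The gripper opens to 94 mm and grips with 3 to 60 N. Pads are 16 mm wide; open, the fingers measure 119 mm over their backs; the gripper's body (75 mm by 177 mm) begins 78 mm behind the grasp point.
Start: joints at [1.154, 0.3, 1.521, -0, 1.321, -0.067], TCP at [188.487, 516.684, 222.446] pointing down, gripper open.
Joint ranges: [-3.03, 3.03], [-0.79, 2.21], [0.23, 2.52], [-1.04, 4.18], [0, 3.07], [-2.55, 2.55]. Speed limits (rad/s): [2.22, 2.22, 2.57, 3.14, 3.14, 3.14].

### API

Orientations are given as [roll, pitch, yaw] about the fixed x, y, z axes, in that order (R = Rz(yaw) Ry(pitch) Rx(roll)).
In Python, from cell import manip, viewer gives the robot as it stands.
- The arm moves only by the tool apply_moves, never from a script. Its argument "moves" is a list of rows, each a list of 3 entries, a list of its own where there are three numbers: the shift along the tool's x, y, z each as a share of 0.25 m, from -1 to 1, then the turn, a rotation vector about the tool's x, y, z each as a share of pi rad, from -1 to 1, then the closure, from 0 (fully open) to 1 (shut). In form: [[[dx, dy, dz], [wx, wy, wz], grip], ...]. A call has 1 to 12 rows; each row is the pose to reach, as a shift and turn from the pose commanded when the call began, along the tool's axes at that moment, turning the shorter way round; what a row does not reach only later rows make up. A row lasts 1/12 s, in which the tool goes at most 41.7 mm and 7.16 degrees, less where a joint would pass 70% of its speed; a pose out of reach is approached as far as the arm can. A call with a number of a shift or a turn outside -1 to 1 is refused whole. A call with a gripper value outside its range is refused whole. The fingers move at their own pace and stop on an object; "squeeze" is the grip in N (left out, the last holds). Time passes only in rows, so rows that repeat a pose let the fingers close. It gives the time, the measured TCP pose, the force, the opening and the grip force at its end, in the units of the state.
- manip.read_state(): the state, without advancing time (a new reading comes with each control period).
- viewer.camera(name): name is "scene" or "top" or "wrist"; returns the picture (400x640x3 uint8, blue, green, red); there is no depth.
- viewer.camera_info(name): a dict with "camera_matrix" (3x3 intrinsics, pixels), "R" (3x3) and "t" (3): a world point X has camera coordinates R X + t. Camera axes: x right, y down, z forward; pixel columns grow to the right and rows downward; lengths in mm; the calibration is good to about 2 mm. A picture is of the moment at which its call begins: read the wrist's pose just before it. camera_info takes no time and is no camera call; for the wrist camera it gives the pose at the moment of the call.
- manip.sign_off(): hands the job in; it is judged then, once.
The state is a dict: "clock": time; "joints": joint angles; "qd": joint speeds; "effort": joint torques, N m; "eef_pos": TCP position; "eef_rot": TCP orientation; "wrist_force": force on the tool from outside, world axes, zero at the start; "moment": the same for the moment, N m; "finger_gap": finger opening in mm; "finger_force": force on a finger pad.
Only numpy, scipy, OpenCV 4.12 (cv2) and the standard library are available. Lean on these libraries where they do the work, as an engineer would, in place of code of your own. Each camera call takes 0.05 s, during which the arm holds its last target. There are 200 camera calls.

### The job

Using only the fingertips, slide the flat milled block along the plate to the mouth of the small intake bay, push it gently in under the hanging flap until it is clear of the flap, then draw the fingers out so that the flap swings shut behind it. Do not pinch or lift the block: it stays flat on the plate all the way. Leave the flanged bush and the V block where they stand.

Things in the scene. Friction and masses are not known exactly. Their poses are not given: they have to be found in the camera images.
- bay: Low bay of bare aluminium sheet fixed on the granite plate; the plate is its floor, no sill. Origin: on the plate (z = 0) below the flap's pivot line, mid-width; x leads inward, y to the left looking in, z up. Two upright cheeks, 6 mm thick, 42 mm high (60 mm at the pivots), 140 mm apart inside (y = -70 to 70 mm), run from x = -20 to 135 mm, where the back wall closes it.
- mouth (a point): Middle of the bay's mouth, on the plate at bay x = -76 mm, between the tips of two flared guides, 30 mm high and 4 mm thick. The lane between the guides narrows from about 210 mm here to 140 mm at the cheeks.
- cover_edge (a point): Middle of the front edge of the clear cover over the rear of the bay: bay x = 75 mm, underside 42 mm above the plate; the cover reaches from here to the back wall. In front of it the bay is open from above.
- pivot_line (a point): Middle of the flap's pivot line (no rod crosses here): bay x = 0, 54 mm above the plate. A part 16 mm high whose rear is less than 19 mm past this line keeps the flap from shutting.
- flap (a joint): Hinge of the gravity flap (slippery coated steel) that hangs across the lane on two stub pivots in the cheeks. 0 = hanging upright, shut; grows to 1.45 rad as its lower edge swings inward (bay +x) and up; it cannot swing outward. Light (50 g), no latch, no spring: pushed open by a part or finger, it falls shut by its weight in under a second.
- flap_edge (a point): Middle of the flap's lower edge, 12 mm above the plate at bay x = 0 when shut. U-shaped flap: blade 134 mm wide, 10 mm high, with a rolled upper lip 5 mm thick, at the bottom, a 5 mm wide arm at each end. Above the blade it is open, 124 mm wide: upright fingers can follow a part in, the blade swinging up ahead of them, until their front is about 30 mm past the pivot line.
- milled_block: The part to push: milled aluminium block with two bores, lying flat, about 85 g, 50 x 40 mm and 16 mm high. Its x axis runs along the 50 mm side, z (level) along the 40 mm side, y up. Origin: middle of one of the two 50 mm long side faces, 8 mm above the plate. It starts before the bay's mouth, left or right of the lane's middle, its 50 mm side roughly across the lane.
- block_mid (a point): Centre of the milled block (8 mm above the plate when it lies flat), axes as the block's: x along its 50 mm side, z along its 40 mm side, y up.
- flanged_bush: Bystander: round turned bush with a flange, 48 mm in diameter, 18 mm high, loose, on the other side in front of the bay's mouth. Origin: centre of its underside.
- v_block: Bystander: steel V block 45 x 44 x 35 mm, loose, on the right-hand outside of the bay. Origin: centre of its underside.
There are look-alikes about, which are no part of the job. Leave any blue or pink look-alike of the milled_block alone.

How it is judged (in metres and radians):
On the way:
1. the block is in the doorway and holds the flap open (value of joint flap above 0.3 rad and x of block_mid in the frame of bay between -0.03 and 0.035 m), for 0.05 s.
At the end, for the whole second after the job is handed in: The milled block lies flat and at rest on the plate inside the bay, past the flap, and the flap hangs shut (within 0.08 rad); the bush and the V block are within 15 mm of where they stood (x of block_mid in the frame of bay between 0.035 and 0.12 m and y of block_mid in the frame of bay between -0.06 and 0.06 m and height (world z) of block_mid between 0.005 and 0.011 m and angle between milled_block's own y axis and vertical below 0.1 rad and value of joint flap below 0.08 rad and linear speed of milled_block below 0.02 m/s and distance of each of flanged_bush, v_block from where it was at the start of the episode below 0.015 m); the robot touches nothing.
It fails at once if the block is lifted off the plate or tipped up (centre more than 6 mm above its lying height) (height (world z) of block_mid above 0.014 m).
It fails at once if the block is pinched or rammed (over 25 N from the fingers) (contact force between the fingers and milled_block above 25 N).
It fails at once if the flanged bush is pushed away (15 mm) (distance of flanged_bush from where it was at the start of the episode above 0.015 m).
It fails at once if the V block is pushed away (15 mm) (distance of v_block from where it was at the start of the episode above 0.015 m).
It also fails if it takes over 48 s, if anything falls off the work surface, if the arm or the gripper's body presses on something with over 40 N, if the wrist force passes 120 N, or if a joint passes its speed limit or range.

## Working session

There is one attempt and no reset: what is moved stays moved. The work goes in short steps, Python scripts to look and compute and a tool call to move; the robot and the scene stay as the last step left them, time stands still between calls to the robot, and variables do not carry over. Pictures are saved under pics/ and viewed, at most 10 in all, crops included, and the job is handed in when it is done.

Besides the shell and the picture viewer there is one more tool, called after "Call:" as a command line: name --argument value ..., lists and objects as JSON in quotes. apply_moves: Moves the arm, as the interface text tells. Shift numbers are shares of 0.25 m and turn numbers shares of pi rad, none past 1 either way. Its arguments: {"type":"object","properties":{"moves":{"type":"array"},"squeeze":{"type":"number"}},"required":["moves"]}

```bash
mkdir -p pics
python3 - <<'E'
from cell import manip, viewer
import cv2
s=manip.read_state();print(s)
for n in("top","scene"):
    im=viewer.camera(n);cv2.imwrite(f"pics/{n}0.png",im)
    i=viewer.camera_info(n);print(n,i)
E
```

```text
{'clock': 0.0, 'joints': array([ 1.15439577e+00,  3.00439660e-01,  1.52159505e+00, -2.18306676e-05,
        1.32074205e+00, -6.65599874e-02]), 'qd': array([-1.07873226e-03, -7.72031880e-04, -4.77352249e-05,  2.27100045e-03,
        1.77337669e-03,  1.55684541e-03]), 'effort': array([ 1.95112414e-03, -5.31812847e+01, -3.52731800e+01,  7.09411665e-02,
        2.43060436e-02, -8.87274109e-05]), 'eef_pos': array([188.39309011, 516.45128612, 221.897668  ]), 'eef_rot': array([-3.14040976e+00, -5.76575469e-05,  2.79175747e+00]), 'wrist_force': array([0.03926929, 1.1501459 , 0.02720106]), 'moment': array([-0.00781088,  0.0377457 , -0.01158924]), 'finger_force': 0.0, 'finger_gap': 93.79148034289456}
top {'camera_matrix': array([[419.21537071,   0.        , 324.03676355],
       [  0.        , 419.21537071, 197.84065499],
       [  0.        ,   0.        ,   1.        ]]), 'R': array([[-0.02673504, -0.99929758,  0.02625989],
       [-0.98270156,  0.02145716, -0.183949  ],
       [ 0.18325633, -0.03072352, -0.98258495]]), 't': array([ 74.99195808, 548.15157275, 812.73136119])}
scene {'camera_matrix': array([[462.46319176,   0.        , 315.45614296],
       [  0.        , 462.46319176, 191.37948812],
       [  0.        ,   0.        ,   1.        ]]), 'R': array([[ 0.89494096, -0.44614718, -0.00577646],
       [-0.26525115, -0.52157639, -0.81092534],
       [ 0.35877919,  0.72726251, -0.58512113]]), 't': array([-446.54592139,  257.72331775,  769.99919336])}
```

View pics/top0.png

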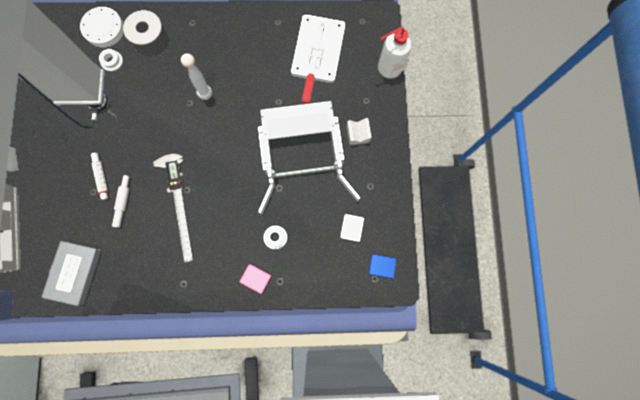

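View pics/scene0.png

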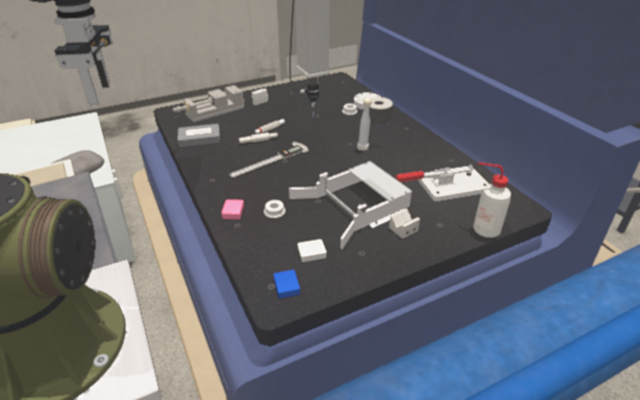

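The top view shows the bay (flap about (307,171), guide tips about (262,212) and (357,198)), the bush at (275,237) and the V block at (359,131). Block candidates are bare/white at (352,228), blue at (382,266) and pink at (255,279). The bare one fits: it is metal, lies before the mouth, and the bush is on the other side. I'll confirm it in a crop and measure.

```bash
cat > h.py <<'E'
import numpy as np,cv2
from cell import manip,viewer
def ray(name,px,z):
    i=viewer.camera_info(name);K,R,t=i["camera_matrix"],np.array(i["R"]),np.array(i["t"])
    d=R.T@np.linalg.solve(K,[px[0],px[1],1.]);c=-R.T@t
    return c+d*(z-c[2])/d[2]
def blobs(im,x0,y0,x1,y1,th=150,amin=60):
    m=np.zeros(im.shape[:2],np.uint8);m[y0:y1,x0:x1]=(im[y0:y1,x0:x1].min(2)>th)*255
    c,_=cv2.findContours(m,cv2.RETR_EXTERNAL,cv2.CHAIN_APPROX_NONE)
    return [k for k in c if cv2.contourArea(k)>amin]
E
python3 - <<'E'
from h import *
im=cv2.imread("pics/top0.png")
cr=cv2.resize(im[90:290,235:405],None,fx=3,fy=3,interpolation=cv2.INTER_CUBIC)
cv2.imwrite("pics/crop0.png",cr)
for c in blobs(im,250,95,375,250,120):
    r=cv2.minAreaRect(c);print(cv2.contourArea(c),np.round(r[0],1),np.round(r[1],1),round(r[2],1))
    if 200<cv2.contourArea(c)<900:
        p=np.array([ray("top",q,16)[:2] for q in cv2.boxPoints(r)]);print(p.round(1).tolist(),p.mean(0).round(1), [round(np.linalg.norm(p[i]-p[i-1]),1) for i in range(4)])
E
```

```text
449.0 [275. 237.] [24. 24.] 90.0
[[500.8, 190.7], [499.6, 140.3], [449.2, 140.8], [450.5, 190.7]] [475.  165.6] [np.float64(50.3), np.float64(50.4), np.float64(50.4), np.float64(49.9)]
500.5 [351.8 227.3] [21.4 25.7] 11.3
[[470.0, 31.7], [523.3, 19.2], [513.3, -25.1], [460.1, -12.1]] [491.7   3.4] [np.float64(44.9), np.float64(54.8), np.float64(45.5), np.float64(54.7)]
476.5 [359.  130.7] [23.9 23.1] 82.9
[[730.2, 7.1], [736.1, -44.2], [680.8, -48.2], [675.2, 2.5]] [705.6 -20.7] [np.float64(55.2), np.float64(51.6), np.float64(55.4), np.float64(51.1)]
5641.5 [302.3 155.2] [103.4 103.1] 82.3
```

View pics/crop0.png

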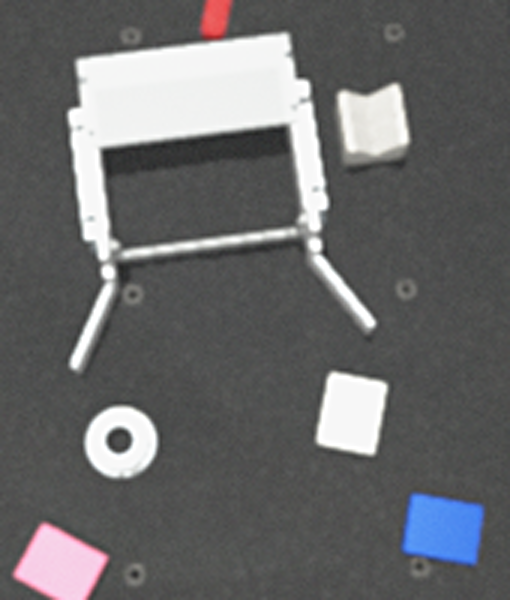

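The crop confirms the bare block at crop (352,413), with the bush at (120,441) and the flap running from (115,253) to (303,232). The blue and pink look-alikes stay put. Next I'll work out the bay frame.

Run:
```python
from h import *
f=lambda x,y,z:ray("top",(235+x/3,90+y/3),z)[:2]
P={"flapL":(115,253,20),"flapR":(303,232,20),"tipL":(75,368,30),"tipR":(372,328,30),"covL":(103,149,44),"covR":(288,124,44),
"pivL":(108,250,57),"pivR":(313,226,57)}
W={k:f(*v) for k,v in P.items()}
for k,v in W.items():print(k,v.round(1))
L=[W["tipL"],W["flapL"],W["covL"]];Rr=[W["tipR"],W["flapR"],W["covR"]]
for a,b in zip(L,Rr):
    d=a-b;print("mid",((a+b)/2).round(1),"w",np.linalg.norm(d).round(1),"yaw",np.degrees(np.arctan2(-d[0],d[1])).round(1))
# block corners crop, top face
for q in[(332,370),(388,380),(375,455),(316,445)]:print(f(*q,16).round(1))
# scene view block
im=cv2.imread("pics/scene0.png")
for c in blobs(im,290,232,330,268,120):
    h=cv2.convexHull(c);q=cv2.approxPolyDP(h,2,True)[:,0]
    print([ (tuple(map(int,a)),ray("scene",a,16)[:2].round(0).tolist()) for a in q])
```

```text
flapL [609.1 168.1]
flapR [621.9  33.1]
tipL [525.  195.3]
tipR [548.7 -12.6]
covL [678.8 174.1]
covR [695.1  42.7]
pivL [602.1 169.5]
pivR [616.3  28.3]
mid [536.9  91.3] w 209.3 yaw 6.5
mid [615.5 100.6] w 135.7 yaw 5.4
mid [687.  108.4] w 132.3 yaw 7.0
[521.6  15.4]
[513.5 -24.1]
[460.7 -12.6]
[468.7  28.6]
[((321, 239), [520.0, 16.0]), ((326, 250), [514.0, -18.0]), ((325, 256), [504.0, -33.0]), ((303, 261), [459.0, -26.0]), ((297, 243), [470.0, 27.0])]
```

```bash
cat >> h.py <<'E'
from scipy.spatial.transform import Rotation as Ro
O=np.array([612.4,99.9]);A=0.1135
u=np.array([np.cos(A),np.sin(A)]);v=np.array([-u[1],u[0]])
def w2b(p):d=np.array(p)[:2]-O;return np.array([d@u,d@v])
def b2w(x,y):return O+x*u+y*v
def plan(bx,by,z,yaw):  # yaw: world tool yaw
    s=manip.read_state();p=s["eef_pos"];R=Ro.from_euler("xyz",s["eef_rot"])
    T=Ro.from_euler("xyz",[np.pi,0,yaw]);g=np.r_[b2w(bx,by),z]
    print("shift",(R.inv().apply(g-p)/250).round(3),"turn",((R.inv()*T).as_rotvec()/np.pi).round(3),"t",s["clock"],"at",w2b(p).round(1),p[2].round(1))
def block(im,dbg=False):
    best=None
    return best
E
python3 -c "
from h import *
print(w2b((491,2)),w2b((475,166)))
plan(-132,-142,120,np.pi/2+A)"
```

```text
[-131.70669469  -83.52075534] [-129.02968658   81.23613716]
shift [-1.946 -1.728  0.409] turn [-0.     0.     0.353] t 0.1 at [-374.1  461.9] 221.9
```

Call:
apply_moves --moves '[[[-0.97,-0.86,0],[0,0,0.353],0.8],[[-0.97,-0.86,0],[0,0,0.353],0.8],[[-0.97,-0.86,0],[0,0,0.353],0.8],[[-0.97,-0.86,0],[0,0,0.353],0.8],[[-0.97,-0.86,0],[0,0,0.353],0.8],[[-0.97,-0.86,0],[0,0,0.353],0.8],[[-0.97,-0.86,0],[0,0,0.353],0.8],[[-0.97,-0.86,0],[0,0,0.353],0.8],[[-0.97,-0.86,0],[0,0,0.353],0.8],[[-0.97,-0.86,0],[0,0,0.353],0.8],[[-0.97,-0.86,0],[0,0,0.353],0.8]]' --squeeze 10

```text
clock: 1.02
eef_pos: [342.5, 231.6, 222.4]
eef_rot: [-3.141, -0.0, 1.686]
wrist_force: [-0.2, -0.2, 0.0]
finger_gap: 24.1
finger_force: 0.0
```

```bash
python3 -c "
from h import *
plan(-132,-142,120,np.pi/2+A)"
```

```text
shift [-1.214  0.483  0.409] turn [-0. -0.  0.] t 1.0167 at [-253.2  161.4] 222.4
```

Call:
apply_moves --moves '[[[-1,0.48,0.2],[0,0,0],0.8],[[-1,0.48,0.2],[0,0,0],0.8],[[-1,0.48,0.2],[0,0,0],0.8],[[-1,0.48,0.2],[0,0,0],0.8],[[-1,0.48,0.2],[0,0,0],0.8],[[-1,0.48,0.2],[0,0,0],0.8],[[-1,0.48,0.2],[0,0,0],0.8],[[-1,0.48,0.2],[0,0,0],0.8]]'

```text
clock: 1.68
eef_pos: [491.3, -6.1, 170.8]
eef_rot: [-3.14, 0.0, 1.685]
wrist_force: [-0.3, 0.8, -0.1]
finger_gap: 18.7
finger_force: 0.0
```

Call:
apply_moves --moves '[[[-0.214,0,0.2],[0,0,0],0.8],[[-0.214,0,0.2],[0,0,0],0.8],[[-0.214,0,0.2],[0,0,0],0.8],[[-0.214,0,0.2],[0,0,0],0.8]]'

```text
clock: 2.02
eef_pos: [495.4, -55.9, 121.5]
eef_rot: [-3.139, -0.001, 1.686]
wrist_force: [0.1, -0.2, -0.5]
finger_gap: 18.8
finger_force: 0.0
```

Run:
```python
from h import *
print(manip.read_state()["finger_gap"])
plan(-132,-142,22,np.pi/2+A)
im=viewer.camera("wrist");cv2.imwrite("pics/w1.png",im)
im=viewer.camera("top");cv2.imwrite("pics/t1.png",cv2.resize(im[100:290,235:405],None,fx=3,fy=3,interpolation=cv2.INTER_CUBIC))
```

```text
18.792881124329522
shift [-0.002  0.009  0.398] turn [-0.001 -0.     0.   ] t 2.0167 at [-133.9 -141.5] 121.5
```

View pics/w1.png

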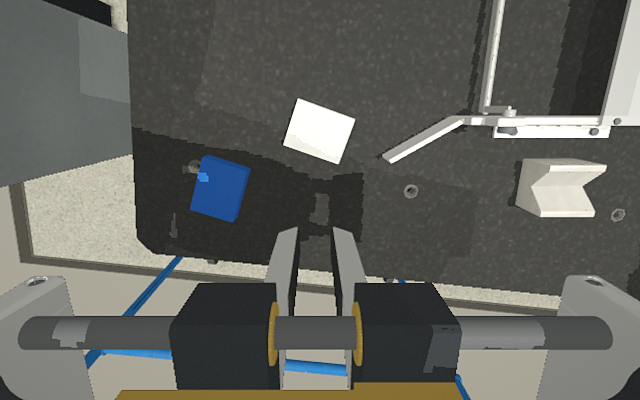

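The wrist view shows the block at (320,130), clear of the blue part at (220,188) and the guide tip at (385,158), with free plate below the fingers. I'll descend there, then push sideways.

Call:
apply_moves --moves '[[[0,0,0.15],[0,0,0],0.8],[[0,0,0.28],[0,0,0],0.8],[[0,0,0.35],[0,0,0],0.8],[[0,0,0.38],[0,0,0],0.8],[[0,0,0.396],[0,0,0],0.8],[[0,0,0.396],[0,0,0],0.8]]'

```text
clock: 2.62
eef_pos: [496.3, -56.0, 24.1]
eef_rot: [3.141, 0.0, 1.684]
wrist_force: [0.6, 0.3, 0.3]
finger_gap: 18.5
finger_force: 0.0
```

Call:
apply_moves --moves '[[[0.03,0,0],[0,0,0],0.8],[[0.06,0,0],[0,0,0],0.8],[[0.08,0,0],[0,0,0],0.8],[[0.1,0,0],[0,0,0],0.8],[[0.12,0,0],[0,0,0],0.8],[[0.14,0,0],[0,0,0],0.8],[[0.16,0,0],[0,0,0],0.8],[[0.18,0,0],[0,0,0],0.8],[[0.2,0,0],[0,0,0],0.8],[[0.22,0,0],[0,0,0],0.8],[[0.24,0,0],[0,0,0],0.8],[[0.24,0,0],[0,0,0],0.8]]'

```text
clock: 3.62
eef_pos: [488.9, 3.9, 23.4]
eef_rot: [-3.141, -0.0, 1.683]
wrist_force: [0.8, 0.2, 0.1]
finger_gap: 18.9
finger_force: 0.0
```

Run:
```python
from h import *
plan(-132,-33,22,np.pi/2+A)
im=viewer.camera("top");cv2.imwrite("pics/t2.png",im)
im=viewer.camera("wrist");cv2.imwrite("pics/w2.png",im)
```

```text
shift [0.194 0.006 0.006] turn [-0. -0. -0.] t 3.6167 at [-133.6  -81.4] 23.4
```

View pics/w2.png

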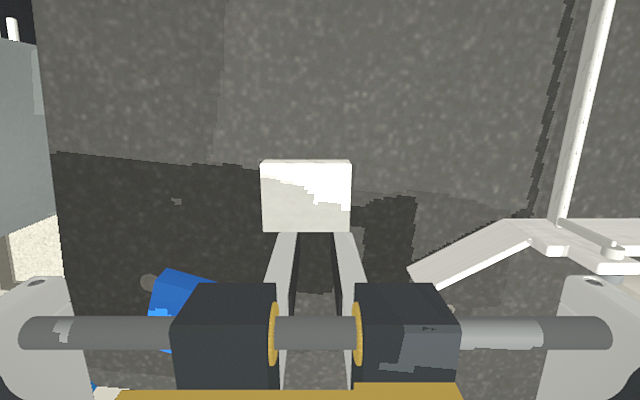

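The block now sits square against both fingers at (306,196) and is centred on them. I'll carry on sideways.

Call:
apply_moves --moves '[[[0.02,0,0],[0,0,0],0.8],[[0.04,0,0],[0,0,0],0.8],[[0.06,0,0],[0,0,0],0.8],[[0.08,0,0],[0,0,0],0.8],[[0.1,0,0],[0,0,0],0.8],[[0.12,0,0],[0,0,0],0.8],[[0.14,0,0],[0,0,0],0.8],[[0.16,0,0],[0,0,0],0.8],[[0.175,0,0],[0,0,0],0.8],[[0.185,0,0],[0,0,0],0.8],[[0.19,0,0],[0,0,0],0.8],[[0.19,0,0],[0,0,0],0.8]]'

```text
clock: 4.72
eef_pos: [483.8, 50.5, 23.5]
eef_rot: [3.142, -0.0, 1.683]
wrist_force: [-0.4, -0.8, -0.3]
finger_gap: 18.9
finger_force: 0.0
```

Call:
apply_moves --moves '[[[-0.04,0,0],[0,0,0],0.8],[[-0.1,0,0],[0,0,0],0.8],[[-0.12,0,-0.1],[0,0,0],0.8],[[-0.12,0,-0.24],[0,0,0],0.8],[[-0.12,0,-0.36],[0,0,0],0.8],[[-0.12,0,-0.4],[0,0,0],0.8],[[-0.12,0,-0.4],[0,0,0],0.8]]'

```text
clock: 5.3
eef_pos: [488.3, 19.7, 125.8]
eef_rot: [3.137, 0.001, 1.682]
wrist_force: [0.4, 0.1, -0.8]
finger_gap: 18.4
finger_force: 0.0
```

Run:
```python
from h import *
im=viewer.camera("wrist");cv2.imwrite("pics/w3.png",im)
for c in blobs(im,200,0,420,220,150,800):
    r=cv2.minAreaRect(c);p=np.array([ray("wrist",q,16)[:2] for q in cv2.boxPoints(r)])
    b=np.array([w2b(q) for q in p]);print(r,b.round(1).tolist(),b.mean(0).round(1))
plan(-200,0,122,np.pi+A)
```

```text
((306.4999694824219, 129.0), (47.99999237060547, 58.99999237060547), 90.0) [[-164.5, 15.8], [-115.9, 15.7], [-115.2, -23.9], [-165.9, -23.8]] [-140.4   -4. ]
((319.5, 25.5), (51.0, 59.0), 90.0) [[-152.1, 92.1], [-107.4, 92.1], [-106.4, 56.6], [-152.9, 56.6]] [-129.7   74.3]
shift [ 0.261 -0.268  0.007] turn [ 0.     0.    -0.501] t 5.35 at [-133.2  -65.4] 123.8
```

View pics/w3.png

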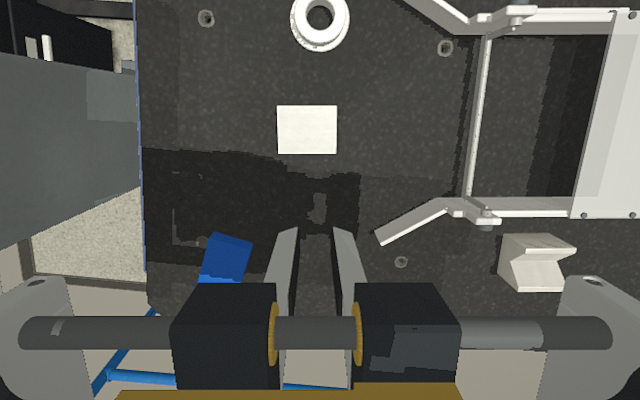

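The block is at bay (-140,-4) and square: pixel (306,129), 50 mm side along the lane. The bush at (320,20) hasn't moved. I'll turn the fingers and set them behind the block.

Call:
apply_moves --moves '[[[0.02,-0.02,0],[0,0,-0.501],0.8],[[0.04,-0.04,0],[0,0,-0.501],0.8],[[0.06,-0.08,0],[0,0,-0.501],0.8],[[0.09,-0.12,0],[0,0,-0.501],0.8],[[0.12,-0.16,0],[0,0,-0.501],0.8],[[0.15,-0.2,0],[0,0,-0.501],0.8],[[0.18,-0.24,0],[0,0,-0.501],0.8],[[0.2,-0.268,0],[0,0,-0.501],0.8],[[0.245,-0.268,0],[0,0,-0.501],0.8],[[0.245,-0.268,0],[0,0,-0.501],0.8],[[0.245,-0.268,0],[0,0,-0.501],0.8],[[0.245,-0.268,0],[0,0,-0.501],0.8]]'

```text
clock: 6.35
eef_pos: [412.9, 73.7, 121.7]
eef_rot: [-3.141, -0.003, -3.094]
wrist_force: [0.8, 0.1, 0.2]
finger_gap: 18.9
finger_force: 0.0
```

Call:
apply_moves --moves '[[[0,0,0],[0,0,-0.021],0.8],[[0,0,0],[0,0,-0.021],0.8]]'

```text
clock: 6.52
eef_pos: [413.0, 73.6, 121.8]
eef_rot: [3.142, -0.003, -3.031]
wrist_force: [-0.6, 0.5, -0.0]
finger_gap: 18.9
finger_force: 0.0
```

Run:
```python
from h import *
print(manip.read_state()["eef_rot"],manip.read_state()["joints"].round(2))
plan(-200,-4,22.5,np.pi+A)
```

```text
[ 3.14156744e+00 -2.81908229e-03 -3.03114291e+00] [ 0.09  0.13  1.98 -0.    1.03 -1.59]
shift [-0.006 -0.002  0.397] turn [ 0.    -0.001 -0.001] t 6.5167 at [-201.1   -3.6] 121.8
```

Call:
apply_moves --moves '[[[0,0,0.15],[0,0,0],0.8],[[0,0,0.28],[0,0,0],0.8],[[0,0,0.35],[0,0,0],0.8],[[0,0,0.38],[0,0,0],0.8],[[0,0,0.395],[0,0,0],0.8],[[0,0,0.395],[0,0,0],0.8]]'

```text
clock: 7.02
eef_pos: [413.5, 73.7, 24.3]
eef_rot: [-3.142, -0.001, -3.036]
wrist_force: [0.8, 0.5, 0.2]
finger_gap: 19.1
finger_force: 0.0
```

Call:
apply_moves --moves '[[[-0.03,0,0],[0,0,0],0.8],[[-0.06,0,0],[0,0,0],0.8],[[-0.09,0,0],[0,0,0],0.8],[[-0.11,0,0],[0,0,0],0.8],[[-0.13,0,0],[0,0,0],0.8],[[-0.15,0,0],[0,0,0],0.8],[[-0.18,0,0],[0,0,0],0.8],[[-0.21,0,0],[0,0,0],0.8],[[-0.24,0,0],[0,0,0],0.8],[[-0.27,0,0],[0,0,0],0.8],[[-0.3,0,0],[0,0,0],0.8],[[-0.33,0,0],[0,0,0],0.8]]'

```text
clock: 8.02
eef_pos: [496.5, 82.7, 24.7]
eef_rot: [-3.142, -0.0, -3.034]
wrist_force: [-1.2, 0.2, 0.7]
finger_gap: 18.6
finger_force: 0.8
```

Call:
apply_moves --moves '[[[-0.03,0,0],[0,0,0],0.8],[[-0.06,0,0],[0,0,0],0.8],[[-0.09,0,0],[0,0,0],0.8],[[-0.12,0,0],[0,0,0],0.8],[[-0.15,0,0],[0,0,0],0.8],[[-0.18,0,0],[0,0,0],0.8],[[-0.21,0,0],[0,0,0],0.8],[[-0.21,0,0],[0,0,0],0.8]]'

```text
clock: 8.68
eef_pos: [549.3, 88.3, 24.8]
eef_rot: [-3.142, 0.001, -3.034]
wrist_force: [-0.8, -0.7, 0.6]
finger_gap: 18.6
finger_force: 0.0
```

Run:
```python
from h import *
plan(20,-4,23,np.pi+A)
im=viewer.camera("top");cv2.imwrite("pics/t4.png",cv2.resize(im[90:290,235:405],None,fx=3,fy=3,interpolation=cv2.INTER_CUBIC))
im=viewer.camera("wrist");cv2.imwrite("pics/w4.png",im)
```

```text
shift [-0.336  0.003  0.007] turn [-0.     0.    -0.002] t 8.6833 at [-64.   -4.3] 24.8
```

View pics/w4.png

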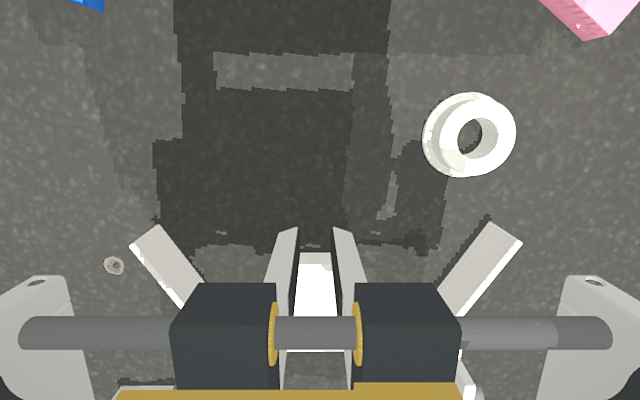

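The block is square ahead of the fingers at (316,290), between the guides at (165,265) and (480,265). Next I push it through the doorway.

Call:
apply_moves --moves '[[[-0.02,0,0],[0,0,0],0.8],[[-0.04,0,0.004],[0,0,0],0.8],[[-0.06,0,0.004],[0,0,0],0.8],[[-0.08,0,0.004],[0,0,0],0.8],[[-0.1,0,0.004],[0,0,0],0.8],[[-0.12,0,0.004],[0,0,0],0.8],[[-0.14,0,0.004],[0,0,0],0.8],[[-0.16,0,0.004],[0,0,0],0.8],[[-0.18,0,0.004],[0,0,0],0.8],[[-0.2,0,0.004],[0,0,0],0.8],[[-0.22,0,0.004],[0,0,0],0.8],[[-0.24,0,0.004],[0,0,0],0.8]]'

```text
clock: 9.78
eef_pos: [608.1, 94.7, 23.7]
eef_rot: [3.142, 0.0, -3.034]
wrist_force: [-1.8, -0.9, -0.1]
finger_gap: 18.7
finger_force: 0.6
```

Run:
```python
from h import *
plan(20,-4,23,np.pi+A)
im=viewer.camera("scene");cv2.imwrite("pics/s5.png",cv2.resize(im[130:280,260:450],None,fx=4,fy=4,interpolation=cv2.INTER_CUBIC))
```

```text
shift [-0.099  0.003  0.003] turn [ 0.     0.    -0.002] t 9.7833 at [-4.9 -4.6] 23.7
```

View pics/s5.png

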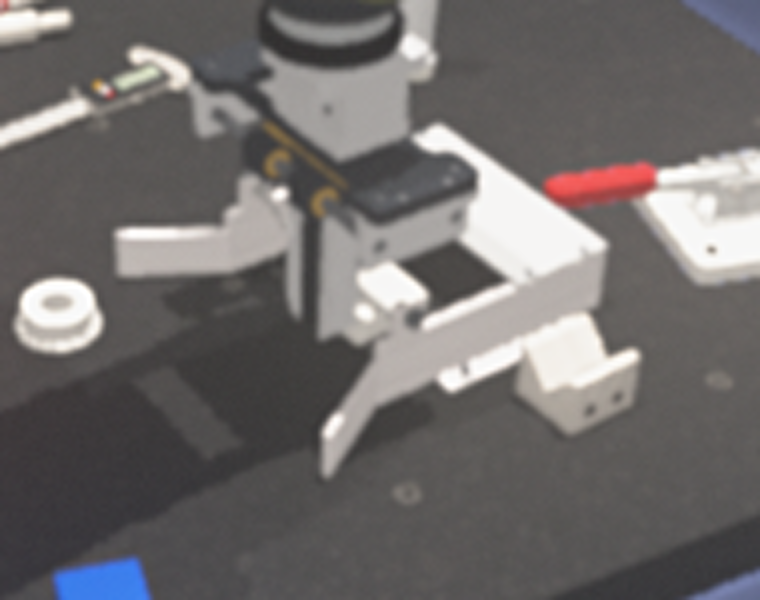

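The block is in the doorway with the fingers behind it. The gripper clears the cheeks, and the bush at (58,315) and V block at (580,375) haven't been touched. I'll push the last 26 mm.

Call:
apply_moves --moves '[[[-0.02,0,0],[0,0,0],0.8],[[-0.04,0,0],[0,0,0],0.8],[[-0.06,0,0],[0,0,0],0.8],[[-0.075,0,0],[0,0,0],0.8],[[-0.09,0,0],[0,0,0],0.8],[[-0.1,0,0],[0,0,0],0.8],[[-0.104,0,0],[0,0,0],0.8],[[-0.104,0,0],[0,0,0],0.8]]'

```text
clock: 10.5
eef_pos: [633.6, 97.5, 23.6]
eef_rot: [-3.142, 0.0, -3.034]
wrist_force: [-0.8, 0.2, -0.0]
finger_gap: 18.8
finger_force: 0.3
```

Run:
```python
from h import *
plan(20,-4,23,np.pi+A)
```

```text
shift [0.003 0.003 0.003] turn [-0.     0.    -0.002] t 10.5 at [20.7 -4.8] 23.6
```

Now draw the fingers straight back out, then raise them well clear.

Call:
apply_moves --moves '[[[0.05,0,0],[0,0,0],0.8],[[0.12,0,0],[0,0,0],0.8],[[0.2,0,0],[0,0,0],0.8],[[0.3,0,0],[0,0,0],0.8],[[0.4,0,0],[0,0,0],0.8],[[0.5,0,0],[0,0,0],0.8],[[0.6,0,-0.1],[0,0,0],0.8],[[0.7,0,-0.25],[0,0,0],0.8],[[0.8,0,-0.4],[0,0,0],0.8],[[0.9,0,-0.55],[0,0,0],0.8],[[0.95,0,-0.65],[0,0,0],0.8],[[0.95,0,-0.65],[0,0,0],0.8]]'

```text
clock: 11.5
eef_pos: [397.3, 72.1, 192.2]
eef_rot: [-3.141, 0.01, -3.034]
wrist_force: [0.0, -0.0, 0.8]
finger_gap: 18.7
finger_force: 0.0
```

Run:
```python
from h import *
im=viewer.camera("top")
cv2.imwrite("pics/t6.png",cv2.resize(im[90:250,235:405],None,fx=3,fy=3,interpolation=cv2.INTER_CUBIC))
sc=viewer.camera("scene")
a=cv2.resize(im[90:250,240:390],None,fx=2.6,fy=2.6,interpolation=cv2.INTER_CUBIC)
b=cv2.resize(sc[150:280,300:420],(384,416),interpolation=cv2.INTER_CUBIC)
cv2.imwrite("pics/both6.png",np.hstack([a,b]))
```

```text
(no output)
```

View pics/both6.png

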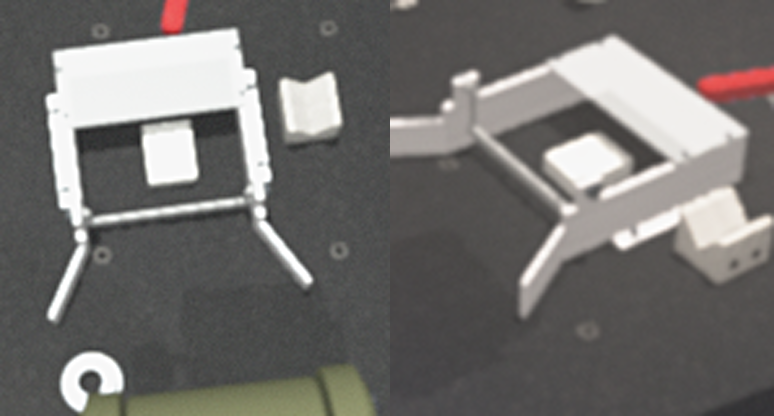

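Left view: the block is inside at (170,153) with a clear gap to the flap line (85,218)–(255,202), which is back where it hung at the start. The right view shows the same, and the bush and V block are in place. I'm handing it in.

```bash
python3 -c "
from cell import manip
print(manip.read_state()['qd'].round(3));print(manip.sign_off())"
```

```text
[-0.001  0.068  0.012 -0.001 -0.017 -0.001]
the job is handed in; nothing more can be done
None
```

The job is handed in (no verdict was returned): in the last pictures the block lies flat inside the bay past the shut flap, the fingers are clear, and the bush and V block look unmoved, about 11.6 s on the clock.

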